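Grade amber on the light stand and hold its shutter at half

ROBOT

A 6-joint arm with a two-finger parallel gripper is mounted at the origin on the work surface. World frame = base frame: x ahead of the robot, y to its left, z up, the work surface at z = 0. Lengths are in m, angles in rad, forces in N, time in s.
With the tool pointing down it reaches from about 0.225 to 0.875 m from the base axis. Payload 3.4 kg.
Tool frame: the origin (TCP) lies on the centre line of the jaws, within the pads' length; the fingertips stand 22 mm ahead of it and the grasp point (between the pads) lies 3 mm ahead of it; z points along the fingers, y is the line along which they close (so a half turn about z gives the same grasp; the last joint's range is limited). The gripper opens to 85 mm and grips with 20 to 120 N. Pads are 22 mm wide; open, the fingers measure 114 mm over their backs; the gripper's body (76 mm by 85 mm) begins 54 mm behind the grasp point. The pads swing forward as they close: fully open they stand 13 mm farther back than shut.
Start: joints at [1.079, 0.276, 1.505, -0, 1.361, -0.121], TCP at [0.208, 0.536, 0.253] pointing down, gripper open.
Joint ranges: [-2.89, 2.89], [-0.75, 2.08], [0.22, 2.7], [-1.18, 4.32], [0.11, 2.71], [-2.7, 2.7]. Speed limits (rad/s): [2.57, 2.57, 3.14, 3.14, 3.14, 3.14].

INTERFACE

Orientations are given as a unit quaternion [w, x, y, z].
In Python, from rig import manip gives the robot as it stands.
- The arm moves only by the tool steer_hand, called after "Request:" by a JSON object that holds its "api" and its "payload", one argument or row to a line. Schema: {"type":"object","properties":{"steps":{"type":"object","properties":{"dx":{"type":"array","items":{"type":"number"},"minItems":1,"maxItems":5},"dy":{"type":"array","items":{"type":"number"},"minItems":1,"maxItems":5},"dz":{"type":"array","items":{"type":"number"},"minItems":1,"maxItems":5},"turn":{"type":"array","items":{"type":"number"},"minItems":1,"maxItems":5}},"additionalProperties":false,"required":["dx","dy","dz","turn"]},"finger_gap":{"type":"number"},"squeeze":{"type":"number"},"only":{"type":"string"},"quiet":{"type":"boolean"},"lines":{"type":"string"}},"required":["steps"],"additionalProperties":false}. steps is an object with one list for each field, all of the same length, 1 to 5, a row being the entries at one place: dx, dy, dz (the shift in m), turn (a turn about the tool's z in rad); each row shifts and turns the commanded pose from where the row before left it, along the tool's axes as they then stand; what a row does not reach is not made up. A row lasts 1/12 s, in which the tool goes at most 0.0417 m and 0.125 rad, less where a joint would pass 70% of its speed; a pose out of reach is approached as far as the arm can. finger_gap is the finger opening in m, set as the call begins (left out keeps the last). The fingers move at their own pace and stop on an object; squeeze is the grip in N (left out, the last holds). Time passes only in rows, so rows that do not move let the fingers close. The tool returns the time, the measured TCP pose, the force, the opening and the grip force at its end. only (a regular expression) keeps the lines of the reply that match it, lines (a string "A,B") keeps lines A to B, and quiet returns only ok. Input that does not fit is refused with a message, and nothing moves.
- manip.get_state(): the state, without advancing time (a new reading comes with each control period).
- manip.get_image(name): name is "scene" or "side" or "wrist"; returns a dict with "img" (400x640x3 uint8, red, green, blue), "camera_matrix" (3x3 intrinsics, pixels), "T" (4x4, takes a point from camera to world coordinates); the wrist camera has in their place "hand_eye" (4x4, takes a point from camera to tool coordinates, whose origin is the TCP and whose axes are the flange's). Camera axes: x right, y down, z forward; pixel columns grow to the right and rows downward; lengths in m; the calibration is good to about 2 mm. A picture is of the moment at which its call begins: read the wrist's pose just before it. There is no depth.
- manip.sign_off(): hands the job in; it is judged then, once.
The state is a dict: "clock": time; "qpos": joint angles; "qd": joint speeds; "effort": joint torques, N m; "position": TCP position; "ee_rot": TCP orientation; "contact_force": force on the tool from outside, world axes, zero at the start; "moment": the same for the moment, N m; "width": finger opening in m; "gripper_force": force on a finger pad.
Only numpy, scipy, OpenCV 4.12 (cv2) and the standard library are available. Lean on these libraries where they do the work, as an engineer would, in place of code of your own. Each camera call takes 0.05 s, during which the arm holds its last target. There are 200 camera calls.

TASK

Make up the colour row on the light stand: with its shutter left shut, set the orange cognac amber flat in the two-dot pocket and then the dark cherry amber flat in the three-dot pocket, next to the honey master stone, lowering each one in rather than dropping it. Then slide the sprung shutter by its red grip to the red mark at half its travel, so that its shadow edge lies under the middle of the stones, never opening it nearly all the way, and finish while still holding it there with the fingers, since it springs shut when let go. Leave the master stone and the other things on the bench where they are.

Things in the scene. Friction and masses are not known exactly. Their poses are not given: they have to be found in the camera images.
- stand: Fixed light stand for stones: low white and grey box 200 (x) by 300 (y) by 70 mm high; origin at the centre of its underside, z up; at yaw 0 its +x points away from the robot. In its top a clear plate over a lit panel has three pale-rimmed pockets in a row along y, marked on their +x side by one, two, three brass dots. The shutter slot lies past the three-dot pocket, at y = -112 mm.
- pocket1 (a point): Centre of the floor of the one-dot pocket, at (0, 70, 65) mm in the stand's frame, with the stand's axes. Each pocket is 39 mm across and 5 mm deep; its mouth is level with the stand's top, 70 mm above the bench. The honey master stone sits in it.
- pocket2 (a point): Centre of the floor of the two-dot pocket, at (0, 10, 65) mm in the stand's frame, same size, with the stand's axes. Empty at the start; the cognac amber belongs here.
- pocket3 (a point): Centre of the floor of the three-dot pocket, at (0, -50, 65) mm in the stand's frame, same size, with the stand's axes. Empty at the start; the cherry amber belongs here.
- shutter (a joint): Travel of the sprung shutter in m: 0 shut, 0.060 wide open, 0.030 half. It opens towards the stand's +x. A spring pulls it shut with 4 N at 0, rising evenly to 10 N at half and 16 N wide open (200 N/m); let go, it slides shut.
- grip (a point): Centre of the shutter's upright red grip: 16 mm along the travel (stand x), 30 mm along the stand's y, 32 mm tall, from 74 to 106 mm above the bench, centre at 90 mm. In the stand's frame at y = -112 mm, x = -30 mm + travel. A white line across its top is its index; a dark blade under the clear plate moves with it, its edge in line with the index.
- half_mark (a point): Where the grip's centre is at half travel, at the height of that centre: (0, -112, 90) mm in the stand's frame. A red mark on the stand's top beside the slot, at stand x = 0, shows it; the white marks 30 mm to either side show shut (-x) and wide open (+x).
- master: Honey-yellow amber tablet, the colour master, already in the one-dot pocket. Shape as the cognac one. Origin at the centre of its underside.
- cognac: Orange amber tablet, round, 36 mm across, 23 mm high with upright sides up to 17 mm and a domed top, about 24 g. Origin at the centre of its underside. It lies flat, dome up, on the cork mat (3 mm thick, to the right, -y, of the stand).
- cherry: Very dark red-brown amber tablet, shape and mass as the cognac one, origin at the centre of its underside. Lies flat on the cork mat too, about 100 mm from the cognac one.
- statuette: White plaster statuette, 150 mm tall on a 52 mm square foot, loose on the bench beyond and right of the mat. Bystander. Origin at the centre of its underside.
- glue: Small amber-glass bottle with black cap, 34 mm across, 85 mm tall, loose on the far side. Bystander. Origin at the centre of its underside.
- lump: Raw amber lump, about 75 by 45 by 40 mm, loose on the bench right of the mat. Bystander. Origin at the centre of its underside.
- brush: Dusting brush with wooden handle lying flat on the bench, left (+y) of the stand. Bystander. Origin on its underside; its x runs along the handle.

How it is judged:
On the way, in this order (a step that is already met when the one before it is completed fails the run):
1. The cognac amber sits flat in the two-dot pocket, let go, with the shutter still shut and the three-dot pocket still empty (distance between cognac and pocket2 below 0.004 m and angle between cognac's own z axis and vertical below 0.08 rad and contact force between the fingers and cognac below 0.05 N and value of joint shutter below 0.004 m and distance between cherry and pocket3 above 0.03 m), for 0.2 s.
2. The cherry amber sits flat in the three-dot pocket, let go, with the shutter still shut and the cognac in place (distance between cherry and pocket3 below 0.004 m and angle between each of cherry, cognac's own z axis and vertical below 0.08 rad and distance between cognac and pocket2 below 0.004 m and contact force between the fingers and cherry below 0.05 N and value of joint shutter below 0.004 m), for 0.2 s.
3. The fingers hold the shutter still at half travel over the full row (value of joint shutter between 0.025 and 0.035 m and velocity of joint shutter between -0.01 and 0.01 m/s and contact force between the fingers and shutter above 3 N and distance between master and pocket1 below 0.004 m and angle between each of master, cognac, cherry's own z axis and vertical below 0.08 rad and distance between cognac and pocket2 below 0.004 m and distance between cherry and pocket3 below 0.004 m), for 0.5 s.
At the end, for the whole second after the job is handed in: The robot's fingers still hold the shutter against its spring at half travel (30 mm, within 5 mm, not moving, at least 3 N), and honey, cognac and cherry amber sit flat and untouched in the one-, two- and three-dot pockets (each within 4 mm of the pocket's floor centre) (all of step 3 and linear speed of each of master, cognac, cherry below 0.02 m/s and contact force between the fingers and master below 0.05 N and contact force between the fingers and cognac below 0.05 N and contact force between the fingers and cherry below 0.05 N); the arm keeps its last pose, push and grip.
It fails at once if The shutter is opened nearly all the way (past 48 mm) (value of joint shutter above 0.048 m).
It fails at once if The shutter is opened before both stones are in their pockets (value of joint shutter above 0.012 m and (distance between cognac and pocket2 above 0.012 m or distance between cherry and pocket3 above 0.012 m)).
It fails at once if An amber is dropped (falls freely by more than about 2 cm) ((linear speed of cognac above 0.6 m/s and contact force between the fingers and cognac below 0.05 N) or (linear speed of cherry above 0.6 m/s and contact force between the fingers and cherry below 0.05 N)).
It fails at once if The statuette, glue bottle, raw lump or brush is moved more than 2 cm (distance of any of statuette, glue, lump, brush from where it was at the start of the episode above 0.02 m).
It fails at once if The master stone is lifted or knocked out of its pocket (more than 8 mm) (distance between master and pocket1 above 0.008 m).
It also fails if it takes over 58 s, if anything falls off the work surface, if the arm or the gripper's body presses on something with over 40 N, if the wrist force passes 120 N, or if a joint passes its speed limit or range.

## Working session

There is one attempt and no reset: what is moved stays moved. The work goes in short steps, Python scripts to look and compute and a tool call to move; the robot and the scene stay as the last step left them, time stands still between calls to the robot, and variables do not carry over. Pictures are saved under pics/ and viewed, at most 13 in all, crops included, and the job is handed in when it is done.

```bash
ls; mkdir -p pics; cat > h.py <<'E'
import numpy as np, cv2
from rig import manip
def grab(n,f):
    s=manip.get_state(); r=manip.get_image(n); cv2.imwrite('pics/'+f,r['img'][:,:,::-1]); 
    np.savez('pics/'+f[:-4]+'.npz',img=r['img'],K=r['camera_matrix'],T=r['T'] if 'T' in r else Twrist(s,r))
def Twrist(s,r):
    from scipy.spatial.transform import Rotation as R
    q=s['ee_rot'];T=np.eye(4);T[:3,:3]=R.from_quat([q[1],q[2],q[3],q[0]]).as_matrix();T[:3,3]=s['position'];return T@np.array(r['hand_eye'])
def ray(d,u,v):
    x=np.linalg.solve(d['K'],[u,v,1.]);x=d['T'][:3,:3]@x;return d['T'][:3,3],x/np.linalg.norm(x)
def plane(d,u,v,z):
    o,x=ray(d,u,v);return o+x*(z-o[2])/x[2]
def tri(rays):
    A=np.zeros((3,3));b=np.zeros(3)
    for o,x in rays:
        P=np.eye(3)-np.outer(x,x);A+=P;b+=P@o
    p=np.linalg.solve(A,b);return p,[np.linalg.norm((np.eye(3)-np.outer(x,x))@(p-o)) for o,x in rays]
def proj(d,p):
    c=np.linalg.inv(d['T'])@np.append(p,1);c=d['K']@c[:3];return c[:2]/c[2]
E
python3 - <<'E'
from h import *
for n in('scene','side','wrist'): grab(n,n+'0.png')
a=[cv2.imread(f'pics/{n}0.png') for n in('scene','side')]
print(manip.get_state())
for n in('scene','side'):
    d=np.load(f'pics/{n}0.npz');print(d['K'],d['T'])
E
```

```text
pics
rig.py
{'clock': 0.15, 'qpos': array([ 1.07901064e+00,  2.76457262e-01,  1.50584626e+00,  2.00628680e-05,
        1.36070179e+00, -1.20982098e-01]), 'qd': array([-0.00173155, -0.00237775, -0.00259419, -0.00147934, -0.001044  ,
       -0.00173091]), 'effort': array([ 3.42883141e-04, -4.17140687e+01, -2.46032971e+01, -4.08970873e-04,
        7.66967540e-03, -1.87617836e-06]), 'position': array([0.20817524, 0.53560134, 0.25263254]), 'ee_rot': array([-2.22390831e-04,  1.84343474e-01,  9.82861631e-01, -6.70477999e-04]), 'contact_force': array([-0.3432758 ,  0.04714998,  0.90493275]), 'moment': array([-0.05952897, -0.01646403,  0.04121927]), 'gripper_force': 0.0, 'width': 0.08515431764206266}
[[457.387556     0.         316.31382318]
 [  0.         457.387556   199.9206123 ]
 [  0.           0.           1.        ]] [[ 0.18960786  0.74743478 -0.63670253  1.45497216]
 [ 0.98179329 -0.13677454  0.13181301 -0.18796219]
 [ 0.01143693 -0.65010305 -0.75975997  1.10020751]
 [ 0.          0.          0.          1.        ]]
[[470.19826803   0.         315.81069709]
 [  0.         470.19826803 205.35546158]
 [  0.           0.           1.        ]] [[ 0.84782482 -0.41489264  0.33023805  0.07417401]
 [-0.53017589 -0.65109378  0.54313021 -0.87235291]
 [-0.01032479 -0.63556352 -0.77197954  1.28382124]
 [ 0.          0.          0.          1.        ]]
```

View pics/scene0.png

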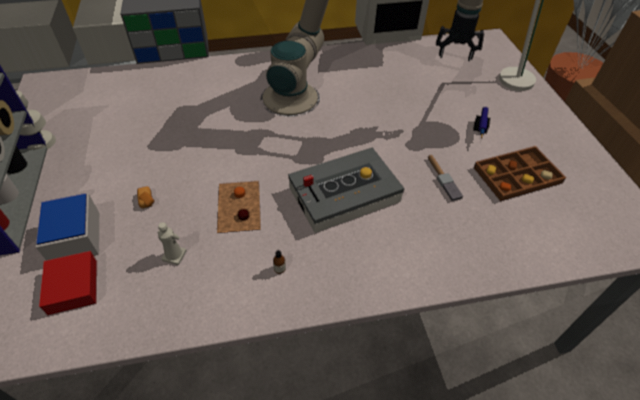

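View pics/side0.png

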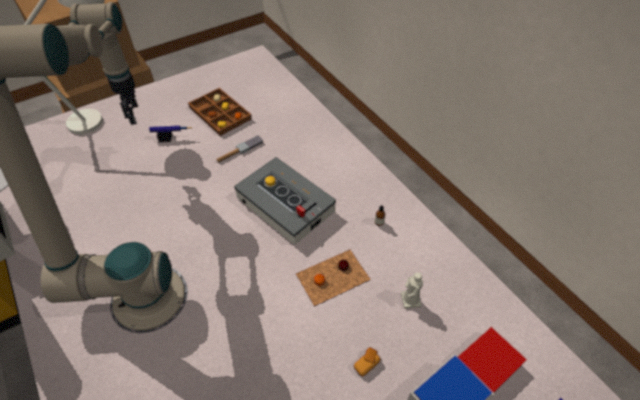

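The scene view shows the stand at about (345,187) with the red grip at (308,181), master at (367,173), cognac at (240,191) and cherry at (243,214). The side view shows the grip at (300,211), master at (270,181), cognac at (320,280) and cherry at (343,265).

```bash
python3 - <<'E'
from h import *
seeds={'scene':dict(grip=(308,181),master=(367,173),cognac=(240,191),cherry=(243,214)),'side':dict(grip=(300,211),master=(270,181),cognac=(320,280),cherry=(343,265))}
res={}
for n in seeds:
    d=np.load(f'pics/{n}0.npz');hsv=cv2.cvtColor(d['img'],cv2.COLOR_RGB2HSV).astype(int);H,S,V=hsv[...,0],hsv[...,1],hsv[...,2]
    print(n,{k:hsv[v[1],v[0]] for k,v in seeds[n].items()})
    M=dict(grip=((H<6)|(H>174))&(S>170)&(V>90),master=(H>12)&(H<28)&(S>170)&(V>120),cognac=(H>4)&(H<14)&(S>200)&(V>120),cherry=(V<75)&(S>110))
    for k,(u,v) in seeds[n].items():
        m=np.zeros_like(H,np.uint8);m[v-14:v+15,u-14:u+15]=M[k][v-14:v+15,u-14:u+15]
        c,l,st,ce=cv2.connectedComponentsWithStats(m)
        if c>1:
            i=1+np.argmax(st[1:,4]);res[n,k]=ce[i];print(k,st[i],ce[i].round(1))
for k in seeds['side']:
    if ('scene',k) in res and ('side',k) in res:
        p,e=tri([ray(np.load(f'pics/{n}0.npz'),*res[n,k]) for n in seeds]);print(k,p.round(4),np.round(e,4))
E
```

```text
scene {'grip': array([179, 236,  55]), 'master': array([ 20, 188, 155]), 'cognac': array([ 10, 218, 139]), 'cherry': array([  2, 232,  44])}
grip [305 177   8   3  10] [308.7 178.2]
master [361 168  11   7  57] [366.  170.9]
cognac [235 187   9   7  42] [239.2 189.9]
cherry [235 209  14  12 131] [242.  214.9]
side {'grip': array([178, 234, 120]), 'master': array([ 21, 197, 199]), 'cognac': array([ 12, 243, 172]), 'cherry': array([  1, 229,  59])}
grip [297 208   7   5  19] [299.4 209.9]
master [265 176  10   8  59] [269.7 179.7]
cognac [315 274  10   9  72] [318.9 278.2]
cherry [339 261  10  11  87] [343.4 265.6]
grip [ 0.5267 -0.022   0.0962] [0.0022 0.0022]
master [0.5145 0.1607 0.0813] [0.0024 0.0024]
cognac [ 0.4674 -0.2341  0.0214] [0.0021 0.0021]
cherry [ 0.5611 -0.2333  0.0113] [0.0006 0.0006]
```

```bash
python3 -c "
from h import *
print(manip.get_image('wrist')['hand_eye'],manip.get_image('wrist')['camera_matrix'])"
```

Request:
{"api": "steer_hand", "payload": {
  "steps": {"dx":[-0.034, -0.034, -0.034, -0.034, -0.034], "dy":[-0.021, -0.021, -0.021, -0.021, -0.021], "dz":[-0.004, -0.004, -0.004, -0.004, -0.004], "turn":[0, 0, 0, 0, 0]}
}}

```text
clock: 0.67
position: [0.3294, 0.375, 0.2735]
ee_rot: [0.0, 0.184, 0.983, 0.0]
contact_force: [0.2, -0.3, 0.2]
width: 0.0848
gripper_force: 0.0
```

Request:
{"api": "steer_hand", "payload": {
  "steps": {"dx":[-0.034, -0.034, -0.034, -0.034, -0.034], "dy":[-0.021, -0.021, -0.021, -0.021, -0.021], "dz":[-0.004, -0.004, -0.004, -0.004, -0.004], "turn":[0, 0, 0, 0, 0]}
}}

```text
clock: 1.08
position: [0.4499, 0.2152, 0.2936]
ee_rot: [0.0, 0.184, 0.983, 0.0]
contact_force: [0.4, 0.2, 0.1]
width: 0.0853
gripper_force: 0.0
```

Request:
{"api": "steer_hand", "payload": {
  "steps": {"dx":[-0.034, -0.034, -0.034, 0, 0], "dy":[-0.021, -0.021, -0.021, 0, 0], "dz":[-0.004, -0.004, -0.004, 0, 0], "turn":[0, 0, 0, 0.12, 0.12]}
}}

```text
clock: 1.5
position: [0.523, 0.119, 0.305]
ee_rot: [0.0, 0.305, 0.952, -0.0]
contact_force: [0.1, 0.1, -0.2]
width: 0.0859
gripper_force: 0.0
```

Request:
{"api": "steer_hand", "payload": {
  "steps": {"dx":[0, 0, 0, 0, 0], "dy":[0, 0, 0, 0, 0], "dz":[0, 0, 0, 0, 0], "turn":[0.122, 0.122, 0.122, 0.122, 0.122]}
}}

```text
clock: 1.92
position: [0.5213, 0.1212, 0.3051]
ee_rot: [-0.0, 0.576, 0.818, -0.0]
contact_force: [0.9, -0.4, -0.3]
width: 0.0856
gripper_force: 0.0
```

Request:
{"api": "steer_hand", "payload": {
  "steps": {"dx":[0, 0, 0], "dy":[0, 0, 0], "dz":[0, 0, 0], "turn":[0.12, 0, 0]}
}}

```text
clock: 2.17
position: [0.5213, 0.1213, 0.3052]
ee_rot: [-0.0, 0.62, 0.785, -0.0]
contact_force: [0.2, -0.2, 0.1]
width: 0.0853
gripper_force: 0.0
```

```bash
python3 -c "
from h import *
grab('wrist','w1.png')"
```

```text
(no output)
```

View pics/w1.png

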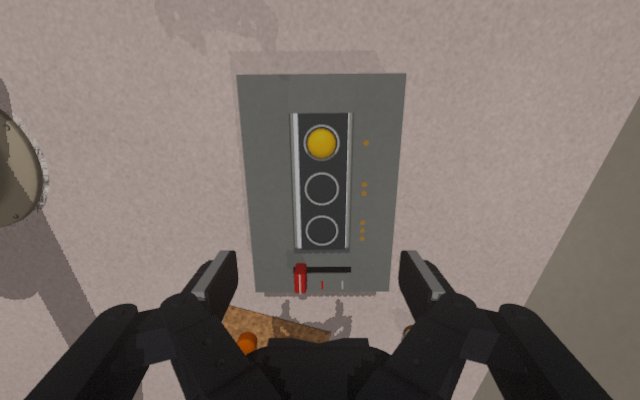

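Wrist view: the stand is nearly aligned with the image. Pocket rings are at (321,143), (322,188) and (322,230), the grip at (301,277), the red half mark at (322,285). The mat is mostly hidden by the fingers. I'll take more views nearer the mat.

Request:
{"api": "steer_hand", "payload": {
  "steps": {"dx":[-0.035, -0.035, 0, 0], "dy":[0, 0, 0, 0], "dz":[0, 0, 0, 0], "turn":[0, 0, 0, 0]}
}}

```text
clock: 2.55
position: [0.5377, 0.0519, 0.3051]
ee_rot: [-0.0, 0.622, 0.783, -0.0]
contact_force: [0.3, 0.8, -0.9]
width: 0.0856
gripper_force: 0.0
```

```bash
python3 -c "
from h import *
grab('wrist','w2.png')"
```

Request:
{"api": "steer_hand", "payload": {
  "steps": {"dx":[-0.038, -0.038, -0.038, -0.038, -0.038], "dy":[-0.013, -0.013, -0.013, -0.013, -0.013], "dz":[0, 0, 0, 0, 0], "turn":[0, 0, 0, 0, 0]}
}}

```text
clock: 3.02
position: [0.5171, -0.1468, 0.3055]
ee_rot: [-0.0, 0.62, 0.785, 0.0]
contact_force: [1.0, -0.6, -0.4]
width: 0.0853
gripper_force: 0.0
```

Request:
{"api": "steer_hand", "payload": {
  "steps": {"dx":[-0.038, 0, 0], "dy":[-0.013, 0, 0], "dz":[0, 0, 0], "turn":[0, 0, 0]}
}}

```text
clock: 3.27
position: [0.5133, -0.1874, 0.305]
ee_rot: [-0.0, 0.622, 0.783, 0.0]
contact_force: [-0.0, 0.7, 0.1]
width: 0.0855
gripper_force: 0.0
```

```bash
python3 -c "
from h import *
grab('wrist','w3.png')"
```

Request:
{"api": "steer_hand", "payload": {
  "steps": {"dx":[-0.035, -0.035, 0, 0], "dy":[0, 0, 0, 0], "dz":[0, 0, 0, 0], "turn":[0, 0, 0, 0]}
}}

```text
clock: 3.65
position: [0.5301, -0.2538, 0.3048]
ee_rot: [-0.001, 0.621, 0.784, 0.0]
contact_force: [-0.3, 0.1, 0.2]
width: 0.0854
gripper_force: 0.0
```

```bash
python3 -c "
from h import *
grab('wrist','w4.png')
a=np.hstack([cv2.imread('pics/w%d.png'%i)[:,120:520] for i in (2,3,4)][:2]);cv2.imwrite('pics/m1.png',a)"
```

```text
(no output)
```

View pics/m1.png

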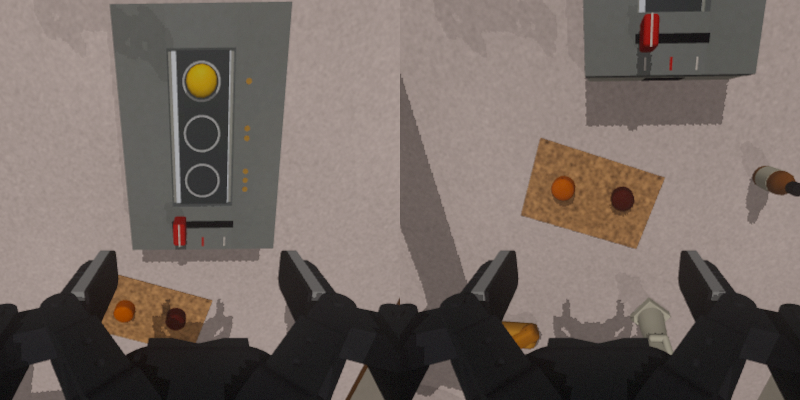

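View pics/w4.png

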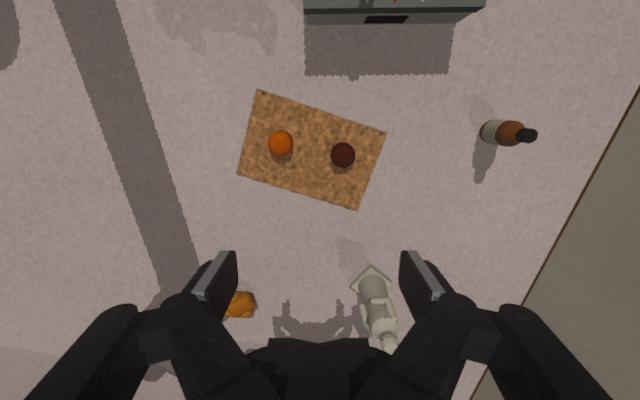

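w2 shows pocket rings at (321,81), (321,133) and (322,180) and the grip at (300,232). w3 and w4 show both stones unobstructed: cognac at (283,188)/(281,143), cherry at (342,198)/(342,155). The statuette and lump are well clear, below the mat.

```bash
cat > meas.py <<'E'
from h import *
D={i:np.load(f'pics/w{i}.npz') for i in (1,2,3,4)}
def hsv(i): return cv2.cvtColor(D[i]['img'],cv2.COLOR_RGB2HSV).astype(int)
def blob(i,m,u,v,r):
    k=np.zeros(m.shape,np.uint8);k[max(v-r,0):v+r+1,u-r:u+r+1]=m[max(v-r,0):v+r+1,u-r:u+r+1]
    n,l,s,c=cv2.connectedComponentsWithStats(k);j=1+np.argmax(s[1:,4]);return c[j],s[j]
def ring(i,u,v,r=24):
    V=hsv(i)[...,2];yy,xx=np.mgrid[:400,:640];q=np.hypot(xx-u,yy-v)
    m=(V>95)&(q<r)&(q>11);p=np.argwhere(m)[:,::-1].astype(np.float32)
    e=cv2.fitEllipse(p);return np.array(e[0]),e[1],len(p)
if __name__=='__main__':
    P={}
    for n,c in dict(p1=[(321,143),(321,81)],p2=[(322,188),(321,133)],p3=[(322,230),(322,180)]).items():
        r=[ring(i,*c[i-1]) for i in (1,2)];print(n,r)
        p,e=tri([ray(D[i],*r[i-1][0]) for i in (1,2)]);print(n,p.round(4),np.round(e,4),[plane(D[i],*r[i-1][0],.07).round(4) for i in (1,2)])
    for n,c,f in (('mark',{1:(322,285),2:(322,241),3:(551,63)},0),('grip',{1:(301,277),2:(300,232),3:(530,31)},1)):
        R=[]
        for i,(u,v) in c.items():
            if i==3: u-=280
            h=hsv(i);m=((h[...,0]<8)|(h[...,0]>170))&(h[...,1]>130)&(h[...,2]>60)
            x,s=blob(i,m,u,v,9 if not f else 25);print(n,i,x.round(1),s);R.append((i,x))
        p,e=tri([ray(D[i],*x) for i,x in R]);print(n,p.round(4),np.round(e,4),[plane(D[i],*x,.09 if f else .07).round(4) for i,x in R])
    for n,c in dict(cognac={3:(283,188),4:(281,143)},cherry={3:(342,198),4:(342,155)}).items():
        R=[]
        for i,(u,v) in c.items():
            h=hsv(i);m=(h[...,0]<14)&(h[...,1]>215)&(h[...,2]>90) if n=='cognac' else (h[...,2]<85)&(h[...,1]>120)
            x,s=blob(i,m,u,v,18);print(n,i,x.round(1),s);R.append((i,x))
        p,e=tri([ray(D[i],*x) for i,x in R]);print(n,p.round(4),np.round(e,4),[plane(D[i],*x,.015).round(4) for i,x in R])
E
python3 meas.py
```

```text
p1 [(array([320.41659546, 141.62312317]), (28.632217407226562, 33.984107971191406), 495), (array([321.06109619,  79.42282867]), (31.96474838256836, 33.14043045043945), 670)]
p1 [0.5148 0.1614 0.0736] [0.0005 0.0005] [array([0.5145, 0.161 , 0.07  ]), array([0.5153, 0.1619, 0.07  ])]
p2 [(array([320.34545898, 188.44122314]), (30.305349349975586, 35.979305267333984), 242), (array([320.68743896, 133.13595581]), (34.411964416503906, 37.378177642822266), 265)]
p2 [0.5288 0.1017 0.0701] [0.0002 0.0002] [array([0.5286, 0.1017, 0.07  ]), array([0.5289, 0.1018, 0.07  ])]
p3 [(array([320.77624512, 230.1764679 ]), (27.004812240600586, 41.38529968261719), 248), (array([320.50195312, 180.21543884]), (30.64244842529297, 37.31265640258789), 256)]
p3 [0.5428 0.0432 0.0696] [0.0004 0.0004] [array([0.5431, 0.0434, 0.07  ]), array([0.5425, 0.0432, 0.07  ])]
mark 1 [321.5 284.5] [321 281   2   8  16]
mark 2 [322.5 241.2] [322 237   2   9  17]Traceback (most recent call last):
  File "meas.py", line 21, in <module>
    x,s=blob(i,m,u,v,9 if not f else 25);print(n,i,x.round(1),s);R.append((i,x))
        ~~~~^^^^^^^^^^^^^^^^^^^^^^^^^^^^
  File "meas.py", line 6, in blob
    n,l,s,c=cv2.connectedComponentsWithStats(k);j=1+np.argmax(s[1:,4]);return c[j],s[j]
                                                    ~~~~~~~~~^^^^^^^^^
    return _wrapfunc(a, 'argmax', axis=axis, out=out, **kwds)
    return bound(*args, **kwds)
ValueError: attempt to get argmax of an empty sequence
```

```bash
sed -i 's/3:(551,63)/3:(671,63)/;s/3:(530,31)/3:(651,31)/' meas.py; python3 meas.py | grep -v '^p'
```

```text
mark 1 [321.5 284.5] [321 281   2   8  16]
mark 2 [322.5 241.2] [322 237   2   9  17]
mark 3 [390.4  63.2] [389  57   4  13  29]
mark [ 0.5652 -0.0421  0.0693] [0.0004 0.0003 0.0002] [array([ 0.5646, -0.0416,  0.07  ]), array([ 0.5653, -0.0419,  0.07  ]), array([ 0.5652, -0.0422,  0.07  ])]
grip 1 [299.9 277. ] [294 263  13  30 313]
grip 2 [299.2 230.2] [293 217  13  29 311]
grip 3 [368.8  32.1] [360  14  19  38 532]
grip [ 0.5294 -0.023   0.0909] [0.0004 0.0003 0.0004] [array([ 0.5292, -0.0233,  0.09  ]), array([ 0.5294, -0.0238,  0.09  ]), array([ 0.5299, -0.0227,  0.09  ])]
cognac 3 [282.2 188.3] [272 177  22  23 347]
cognac 4 [279.9 142.6] [269 131  23  24 404]
cognac [ 0.4681 -0.2339  0.0165] [0.0003 0.0003] [array([ 0.4677, -0.2344,  0.015 ]), array([ 0.4683, -0.234 ,  0.015 ])]
cherry 3 [341.9 199. ] [331 187  23  26 467]
cherry 4 [342.4 155.4] [330 142  25  29 518]
cherry [ 0.5616 -0.232   0.0096] [0.0001 0.0001] [array([ 0.5607, -0.2304,  0.015 ]), array([ 0.5611, -0.2312,  0.015 ])]
```

Heights check out: the pockets come out at about 70 mm, grip centre at 91 mm, cognac middle at 16 mm. Pocket pitch is 60 mm and stand yaw about 13.4°. Moving to the cognac.

Request:
{"api": "steer_hand", "payload": {
  "steps": {"dx":[0.017, 0.017, 0, 0, 0], "dy":[-0.028, -0.028, 0, 0, 0], "dz":[0.02, 0.02, 0.036, 0.036, 0.036], "turn":[0, 0, 0, 0, 0]},
  "finger_gap": 0.06,
  "squeeze": 30
}}

```text
clock: 4.12
position: [0.4668, -0.2317, 0.1573]
ee_rot: [0.001, 0.62, 0.784, 0.001]
contact_force: [-0.3, -1.0, 0.6]
width: 0.06
gripper_force: 0.0
```

Request:
{"api": "steer_hand", "payload": {
  "steps": {"dx":[0, 0, 0, 0, 0], "dy":[0, 0, 0, 0, 0], "dz":[0.036, 0.036, 0.015, 0, 0], "turn":[0, 0, 0, 0, 0]}
}}

```text
clock: 4.53
position: [0.467, -0.2325, 0.0702]
ee_rot: [-0.001, 0.621, 0.784, 0.0]
contact_force: [0.8, -1.0, -0.1]
width: 0.06
gripper_force: 0.0
```

```bash
python3 - <<'E'
from h import *
grab('wrist','w5.png')
s=manip.get_state();from scipy.spatial.transform import Rotation as R
q=s['ee_rot'];M=R.from_quat([q[1],q[2],q[3],q[0]]).as_matrix()
print(s['position'],M.T@(np.array([.468,-.234,.033])-s['position']))
E
```

```text
[ 0.46795069 -0.23345405  0.0713927 ] [-0.00051363 -0.00012748  0.03839297]
```

View pics/w5.png

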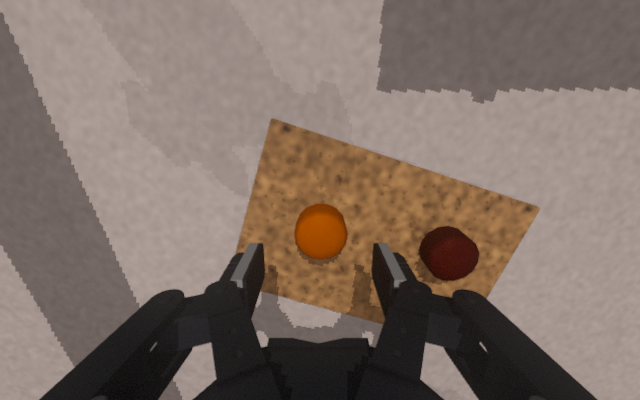

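The cognac at (320,231) is centred between the fingers, at (250,270) and (392,270). The cherry at (449,254) is clear of the right finger and seen sharply. I'll refine both, then descend.

```bash
python3 - <<'E'
from meas import *
D[5]=np.load('pics/w5.npz');h=hsv(5)
x,s=blob(5,(h[...,0]<14)&(h[...,1]>215)&(h[...,2]>90),320,231,34);print(x,s,plane(D[5],*x,.015),tri([ray(D[5],*x),ray(D[4],279.9,142.6)]))
for t in (60,75,85):
  x,s=blob(5,(h[...,2]<t)&(h[...,1]>150),449,254,34);print(x,s,plane(D[5],*x,.015),plane(D[5],*x,.012))
h=hsv(4)
for t in (60,75,85):
  y,s=blob(4,(h[...,2]<t)&(h[...,1]>150),342,155,18);print(y,s,plane(D[4],*y,.014),tri([ray(D[5],*x),ray(D[4],*y)]))
E
```

```text
[321.78177728 231.20584927] [295 204  52  55 889] [ 0.46919578 -0.23303497  0.015     ] (array([ 0.46873399, -0.23364022,  0.01461074]), [np.float64(0.0006585468376747271), np.float64(0.0006585468376748292)])
[439.62436029 250.27840328] [419 227  59  53 977] [ 0.55290315 -0.22825483  0.015     ] [ 0.55468748 -0.22947516  0.012     ]
[448.09102456 253.5211685 ] [ 419  226   60   55 2362] [ 0.55960223 -0.22928547  0.015     ] [ 0.56150127 -0.23052345  0.012     ]
[448.11867863 253.35766721] [ 419  226   60   55 2452] [ 0.559574   -0.22916005  0.015     ] [ 0.56147255 -0.23039588  0.012     ]
[338.07954545 158.        ] [331 143  19  24  88] [ 0.55603264 -0.23657537  0.014     ] (array([ 0.5577045 , -0.23274412,  0.01534174]), [np.float64(0.004056583709668975), np.float64(0.004056583709669026)])
[342.0263789  154.23741007] [331 143  24  24 417] [ 0.56030213 -0.22987731  0.014     ] (array([ 0.56040034, -0.2298288 ,  0.01361554]), [np.float64(0.00011008340408235319), np.float64(0.00011008340408241097)])
[342.02631579 154.20813397] [331 142  24  25 418] [ 0.56029114 -0.22983573  0.014     ] (array([ 0.56037609, -0.22979461,  0.01366491]), [np.float64(9.459796810745964e-05), np.float64(9.459796810759867e-05)])
```

Request:
{"api": "steer_hand", "payload": {
  "steps": {"dx":[0, 0, 0, 0], "dy":[0, 0, 0, 0], "dz":[0.02, 0.008, 0.004, 0], "turn":[0, 0, 0, 0]}
}}

```text
clock: 4.92
position: [0.4672, -0.2341, 0.0386]
ee_rot: [-0.0, 0.621, 0.784, 0.0]
contact_force: [-0.1, -0.7, 0.3]
width: 0.0598
gripper_force: 0.0
```

Request:
{"api": "steer_hand", "payload": {
  "steps": {"dx":[0, 0, 0, 0], "dy":[0, 0, 0, 0], "dz":[0.003, 0.003, 0, 0], "turn":[0, 0, 0, 0]},
  "finger_gap": 0.046
}}

```text
clock: 5.25
position: [0.4672, -0.2345, 0.0324]
ee_rot: [0.0, 0.621, 0.784, 0.0]
contact_force: [0.2, -0.5, 0.4]
width: 0.0459
gripper_force: 0.0
```

Request:
{"api": "steer_hand", "payload": {
  "steps": {"dx":[0, 0, 0, 0], "dy":[0, 0, 0, 0], "dz":[0, 0, 0, 0], "turn":[0, 0, 0, 0]},
  "finger_gap": 0.03,
  "squeeze": 30
}}

```text
clock: 5.58
position: [0.4673, -0.2346, 0.0327]
ee_rot: [0.0, 0.621, 0.784, 0.0]
contact_force: [-0.9, 0.2, 3.8]
width: 0.0345
gripper_force: 29.7
```

Request:
{"api": "steer_hand", "payload": {
  "steps": {"dx":[0, 0, 0, 0, 0], "dy":[0, 0, 0, 0, 0], "dz":[-0.01, -0.03, -0.03, -0.03, -0.03], "turn":[0, 0, 0, 0, 0]}
}}

```text
clock: 6.0
position: [0.4667, -0.2342, 0.1639]
ee_rot: [-0.0, 0.621, 0.784, 0.0]
contact_force: [-0.4, -0.7, -0.1]
width: 0.0345
gripper_force: 30.0
```

```bash
python3 - <<'E'
from h import *
grab('wrist','w6.png');grab('side','s6.png');grab('scene','c6.png')
print(manip.get_state()['position'],manip.get_state()['width'],manip.get_state()['gripper_force'])
a=cv2.imread('pics/w6.png')[150:400,200:440]
b=cv2.resize(cv2.imread('pics/s6.png')[200:300,260:385],None,fx=3,fy=3);
c=np.zeros((300,800,3),np.uint8);c[:250,:240]=a;c[:300,250:625]=b;cv2.imwrite('pics/m6.png',c)
E
```

```text
[ 0.46854606 -0.23531731  0.16518009] 0.034319018038418865 30.03138542175293
```

View pics/m6.png

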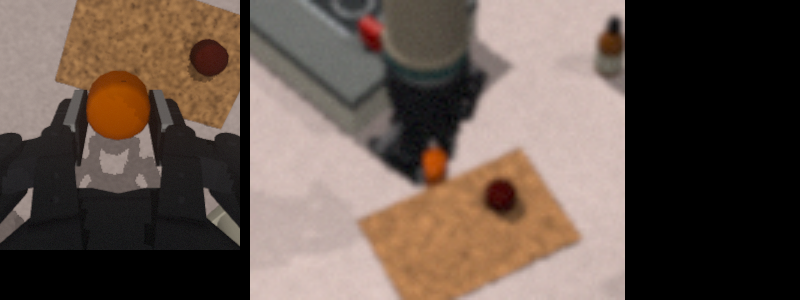

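Cognac is held level and centred between the pads (crop (118,105)), off the mat in the side view; the cherry is undisturbed. Next: work out where the stone sits in the tool frame and the move to the pocket.

```bash
cat > go.py <<'E'
import sys; from meas import *
from scipy.spatial.transform import Rotation as R
def tool(tx,ty):
    P=[]
    for _ in range(3): P.append(manip.get_state()['position']); manip.get_image('side')
    s=manip.get_state();q=s['ee_rot'];M=R.from_quat([q[1],q[2],q[3],q[0]]).as_matrix();p=np.mean(P,0)
    print('pos',p.round(4),'spread',np.ptp(P,0).round(4),'yaw_y',np.degrees(np.arctan2(M[1,1],M[0,1])).round(2),'d_tool',(M.T@(np.array([tx,ty,p[2]])-p)).round(4))
E
python3 - <<'E'
from go import *
d=np.load('pics/w6.npz');r=manip.get_image('wrist');HE=np.array(r['hand_eye'])
h=cv2.cvtColor(d['img'],cv2.COLOR_RGB2HSV).astype(int)
D[6]=d;x,s=blob(6,(h[...,0]<14)&(h[...,1]>200)&(h[...,2]>80),318,255,45);print(x,s)
# bounding-box centre rather than centroid
c=np.array([s[0]+s[2]/2-.5,s[1]+s[3]/2-.5])
for px in (x,c):
    v=HE[:3,:3]@np.linalg.solve(d['K'],[*px,1.]);o=HE[:3,3];print([(z,(o+v*(z-o[2])/v[2])[:2].round(4)) for z in (.015,.018,.021)])
tool(.5288,.1018)
E
```

```text
[319.98664122 255.27671756] [ 286  221   64   68 2096]
[(0.015, array([0.0028, 0.0005])), (0.018, array([0.0011, 0.0005])), (0.021, array([-0.0006,  0.0005]))]
[(0.015, array([ 0.0032, -0.0009])), (0.018, array([ 0.0016, -0.0009])), (0.021, array([-0.0001, -0.0009]))]
pos [ 0.4667 -0.2341  0.1622] spread [0.0011 0.0007 0.002 ] yaw_y 13.18 d_tool [0.3129 0.1371 0.0005]
```

Request:
{"api": "steer_hand", "payload": {
  "steps": {"dx":[0.0347, 0.0347, 0.0347, 0.0347, 0.0347], "dy":[0.0152, 0.0152, 0.0152, 0.0152, 0.0152], "dz":[0, 0, 0, 0, 0], "turn":[0, 0, 0, 0, 0]}
}}

```text
clock: 6.77
position: [0.5006, -0.0464, 0.1607]
ee_rot: [-0.002, 0.622, 0.783, -0.001]
contact_force: [1.3, 0.5, 0.1]
width: 0.0342
gripper_force: 30.1
```

Request:
{"api": "steer_hand", "payload": {
  "steps": {"dx":[0.0347, 0.0347, 0.0347, 0.0347, 0], "dy":[0.0152, 0.0152, 0.0152, 0.0152, 0], "dz":[0, 0, 0, 0, 0], "turn":[0, 0, 0, 0, 0]}
}}

```text
clock: 7.18
position: [0.5293, 0.107, 0.1608]
ee_rot: [-0.002, 0.619, 0.785, 0.001]
contact_force: [0.3, -0.8, 0.0]
width: 0.0341
gripper_force: 30.1
```

Request:
{"api": "steer_hand", "payload": {
  "steps": {"dx":[0, 0, 0, 0, 0], "dy":[0, 0, 0, 0, 0], "dz":[0.025, 0.015, 0.005, 0, 0], "turn":[0, 0, 0, 0, 0]}
}}

```text
clock: 7.6
position: [0.5289, 0.1004, 0.1168]
ee_rot: [-0.001, 0.622, 0.783, -0.0]
contact_force: [1.1, 0.2, 0.1]
width: 0.0345
gripper_force: 30.1
```

```bash
python3 -c "
from go import *
tool(.5288,.1018);grab('wrist','w7.png')"
```

```text
pos [0.5294 0.1005 0.1174] spread [0.0008 0.     0.0011] yaw_y 13.14 d_tool [ 0.0014 -0.0003 -0.    ]
```

View pics/w7.png

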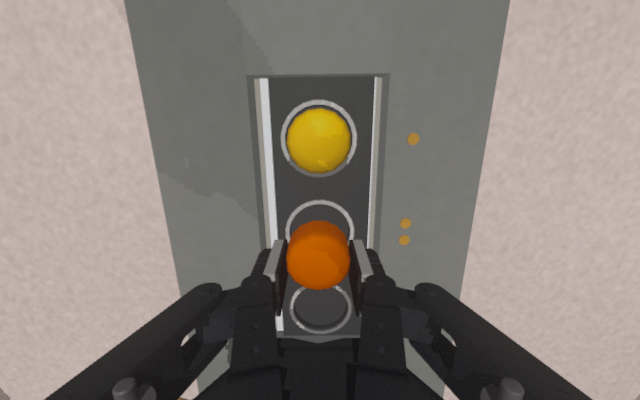

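View: the held cognac at (319,255), master ring at (319,138), empty three-dot ring at (320,307); laterally aligned. I'll check the pocket point from these rings.

```bash
python3 - <<'E'
from go import *
D[7]=np.load('pics/w7.npz')
V=hsv(7)
img=V
def fit(u,v,r0,r1,ang):
    yy,xx=np.mgrid[:400,:640];q=np.hypot(xx-u,yy-v)
    m=(V[...,2]>95)&(V[...,1]<60)&(q<r1)&(q>r0)&ang(xx,yy)
    p=np.argwhere(m)[:,::-1].astype(np.float32);e=cv2.fitEllipse(p);return np.array(e[0]),np.round(e[1],1),len(p)
T=lambda x,y:x==x
P=[]
for a in ((319,138,33,42,T),(320,238,25,42,lambda x,y:(y<235)&(abs(x-320)<36)),(320,307,20,34,lambda x,y:abs(x-320)<33)):
    c,ax,n=fit(*a);p=plane(D[7],*c,.07);P.append(p);print(c,ax,n,p.round(4))
print('mid13',((P[0]+P[2])/2).round(4), 'from p1,p3 at yaw 13.3:',(P[0]+.06*np.array([.230,-.973,0])).round(4),(P[2]-.06*np.array([.230,-.973,0])).round(4))
E
```

```text
[318.38015747 138.14602661] [72.3 73.7] 1094 [0.5156 0.1609 0.07  ]
[319.37841797 231.05632019] [59.2 65.1] 515 [0.5298 0.1027 0.07  ]
[320.10333252 307.51272583] [49.2 58.7] 467 [0.544  0.0442 0.07  ]
mid13 [0.5298 0.1025 0.07  ] from p1,p3 at yaw 13.3: [0.5294 0.1025 0.07  ] [0.5302 0.1025 0.07  ]
```

Request:
{"api": "steer_hand", "payload": {
  "steps": {"dx":[0.001, 0, 0, 0, 0], "dy":[0, 0, 0, 0, 0], "dz":[0.008, 0.005, 0.003, 0, 0], "turn":[0, 0, 0, 0, 0]}
}}

```text
clock: 8.22
position: [0.5286, 0.1018, 0.1009]
ee_rot: [-0.0, 0.621, 0.784, -0.0]
contact_force: [-1.1, -0.7, 0.7]
width: 0.0343
gripper_force: 30.1
```

Request:
{"api": "steer_hand", "payload": {
  "steps": {"dx":[0, 0, 0, 0], "dy":[0, 0, 0, 0], "dz":[0.002, 0.001, 0, 0], "turn":[0, 0, 0, 0]}
}}

```text
clock: 8.55
position: [0.5289, 0.1018, 0.0983]
ee_rot: [0.0, 0.621, 0.784, 0.0]
contact_force: [-0.4, -0.2, -0.3]
width: 0.0343
gripper_force: 30.1
```

Request:
{"api": "steer_hand", "payload": {
  "steps": {"dx":[0, 0, 0], "dy":[0, 0, 0], "dz":[0.0015, 0, 0], "turn":[0, 0, 0]}
}}

```text
clock: 8.8
position: [0.529, 0.1019, 0.0968]
ee_rot: [0.0, 0.621, 0.784, 0.0]
contact_force: [0.9, 0.2, -0.6]
width: 0.0345
gripper_force: 30.1
```

Request:
{"api": "steer_hand", "payload": {
  "steps": {"dx":[0, 0, 0], "dy":[0, 0, 0], "dz":[0.001, 0, 0], "turn":[0, 0, 0]}
}}

```text
clock: 9.05
position: [0.529, 0.1019, 0.0958]
ee_rot: [0.0, 0.621, 0.784, 0.0]
contact_force: [0.2, -0.7, -0.2]
width: 0.0343
gripper_force: 30.1
```

Request:
{"api": "steer_hand", "payload": {
  "steps": {"dx":[0, 0, 0], "dy":[0, 0, 0], "dz":[0.001, 0, 0], "turn":[0, 0, 0]}
}}

```text
clock: 9.3
position: [0.529, 0.1019, 0.0948]
ee_rot: [0.0, 0.621, 0.784, 0.0]
contact_force: [-0.1, 0.0, -0.1]
width: 0.0344
gripper_force: 30.1
```

Request:
{"api": "steer_hand", "payload": {
  "steps": {"dx":[0, 0, 0], "dy":[0, 0, 0], "dz":[0.001, 0, 0], "turn":[0, 0, 0]}
}}

```text
clock: 9.55
position: [0.529, 0.1019, 0.0947]
ee_rot: [0.0, 0.621, 0.784, 0.0]
contact_force: [-0.9, -0.6, 5.5]
width: 0.0343
gripper_force: 30.6
```

Request:
{"api": "steer_hand", "payload": {
  "steps": {"dx":[0, 0, 0, 0], "dy":[0, 0, 0, 0], "dz":[0, 0, 0, 0], "turn":[0, 0, 0, 0]},
  "finger_gap": 0.048
}}

```text
clock: 9.88
position: [0.5286, 0.1018, 0.0935]
ee_rot: [-0.0, 0.621, 0.784, -0.0]
contact_force: [0.2, 0.5, 0.5]
width: 0.0481
gripper_force: 0.0
```

Request:
{"api": "steer_hand", "payload": {
  "steps": {"dx":[0, 0, 0, 0, 0], "dy":[0, 0, 0, 0, 0], "dz":[-0.01, -0.02, -0.03, -0.03, 0], "turn":[0, 0, 0, 0, 0]}
}}

```text
clock: 10.3
position: [0.5326, 0.1021, 0.1902]
ee_rot: [0.004, 0.621, 0.784, 0.004]
contact_force: [1.0, -0.0, 0.7]
width: 0.0479
gripper_force: 0.0
```

```bash
python3 - <<'E'
from go import *
tool(.5604,-.2298)
grab('wrist','w8.png');grab('side','s8.png');grab('scene','c8.png')
a=cv2.imread('pics/w8.png')[20:320,190:450]
b=cv2.resize(cv2.imread('pics/s8.png')[150:250,230:340],None,fx=3,fy=3)
e=cv2.resize(cv2.imread('pics/c8.png')[145:220,295:395],None,fx=2.1,fy=2.1)
c=np.zeros((300,800,3),np.uint8);c[:300,:260]=a;c[:300,260:590]=b;c[:e.shape[0],590:]=e[:,:210];cv2.imwrite('pics/m8.png',c)
E
```

```text
pos [0.5312 0.102  0.1879] spread [0.0028 0.0003 0.0045] yaw_y 13.18 d_tool [-0.3297 -0.0472 -0.    ]
```

View pics/m8.png

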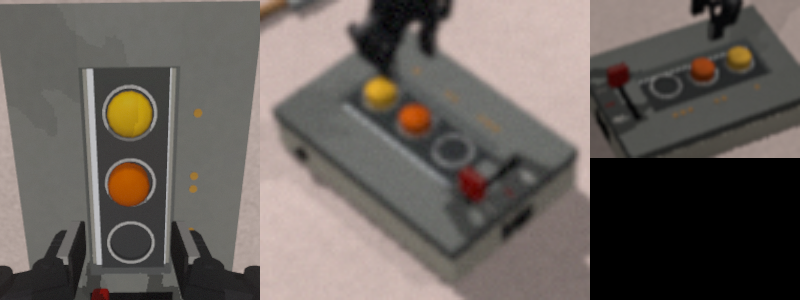

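The cognac sits flat inside its ring, as the master does; the shutter is shut and the three-dot pocket is empty. Now the cherry.

Request:
{"api": "steer_hand", "payload": {
  "steps": {"dx":[-0.0367, -0.0367, -0.0367, -0.0367, -0.0367], "dy":[-0.005, -0.005, -0.005, -0.005, -0.005], "dz":[0, 0, 0, 0, 0], "turn":[0, 0, 0, 0, 0]},
  "finger_gap": 0.06,
  "squeeze": 30
}}

```text
clock: 11.02
position: [0.5456, -0.0839, 0.1826]
ee_rot: [-0.001, 0.621, 0.784, -0.0]
contact_force: [-1.0, 0.0, -0.3]
width: 0.0602
gripper_force: 0.0
```

Request:
{"api": "steer_hand", "payload": {
  "steps": {"dx":[-0.0367, -0.0367, -0.0367, -0.0367, 0], "dy":[-0.005, -0.005, -0.005, -0.005, 0], "dz":[0, 0, 0, 0, 0.03], "turn":[0, 0, 0, 0, 0]}
}}

```text
clock: 11.43
position: [0.5646, -0.2392, 0.1575]
ee_rot: [0.008, 0.623, 0.782, -0.001]
contact_force: [1.7, -0.4, 0.4]
width: 0.0599
gripper_force: 0.0
```

Request:
{"api": "steer_hand", "payload": {
  "steps": {"dx":[0, 0, 0, 0, 0], "dy":[0, 0, 0, 0, 0], "dz":[0.036, 0.036, 0.02, 0, 0], "turn":[0, 0, 0, 0, 0]}
}}

```text
clock: 11.85
position: [0.5592, -0.2295, 0.0599]
ee_rot: [-0.002, 0.621, 0.784, -0.0]
contact_force: [0.6, 0.3, 0.5]
width: 0.0599
gripper_force: 0.0
```

```bash
python3 - <<'E'
from go import *
grab('wrist','w9.png');D[9]=np.load('pics/w9.npz');h=hsv(9)
d4=D[4];print('statuette foot',plane(d4,372,280,0).round(3))
for t in (75,85):
  x,s=blob(9,(h[...,2]<t)&(h[...,1]>150),320,231,36);print(x,s,plane(D[9],*x,.0145).round(4))
tool(.5604,-.2298)
E
```

```text
statuette foot [ 0.669 -0.434  0.   ]
[321.78626263 237.09939394] [ 295  207   55   59 2475] [ 0.5611 -0.2298  0.0145]
[321.76606387 236.68103117] [ 295  207   55   59 2599] [ 0.561  -0.2295  0.0145]
pos [ 0.5612 -0.2304  0.0627] spread [0.001  0.0004 0.0017] yaw_y 13.19 d_tool [ 0.0008 -0.0007 -0.    ]
```

Request:
{"api": "steer_hand", "payload": {
  "steps": {"dx":[0.0005, 0, 0, 0, 0], "dy":[0, 0, 0, 0, 0], "dz":[0.015, 0.008, 0.004, 0, 0], "turn":[0, 0, 0, 0, 0]}
}}

```text
clock: 12.47
position: [0.5604, -0.2296, 0.0351]
ee_rot: [0.0, 0.621, 0.784, 0.0]
contact_force: [0.1, -0.1, -0.1]
width: 0.06
gripper_force: 0.0
```

Request:
{"api": "steer_hand", "payload": {
  "steps": {"dx":[0, 0, 0, 0], "dy":[0, 0, 0, 0], "dz":[0.003, 0, 0, 0], "turn":[0, 0, 0, 0]},
  "finger_gap": 0.046
}}

```text
clock: 12.8
position: [0.5604, -0.2296, 0.032]
ee_rot: [0.0, 0.621, 0.784, 0.0]
contact_force: [-0.5, 0.8, -0.5]
width: 0.0459
gripper_force: 0.0
```

Request:
{"api": "steer_hand", "payload": {
  "steps": {"dx":[0, 0, 0, 0], "dy":[0, 0, 0, 0], "dz":[0, 0, 0, 0], "turn":[0, 0, 0, 0]},
  "finger_gap": 0.03,
  "squeeze": 30
}}

```text
clock: 13.13
position: [0.5605, -0.2297, 0.0322]
ee_rot: [0.0, 0.621, 0.784, 0.0]
contact_force: [-0.4, -0.3, 2.9]
width: 0.0344
gripper_force: 29.9
```

Request:
{"api": "steer_hand", "payload": {
  "steps": {"dx":[0, 0, 0, 0, 0], "dy":[0, 0, 0, 0, 0], "dz":[-0.01, -0.03, -0.03, -0.03, -0.03], "turn":[0, 0, 0, 0, 0]}
}}

```text
clock: 13.55
position: [0.5599, -0.2293, 0.1634]
ee_rot: [-0.0, 0.621, 0.784, 0.0]
contact_force: [0.9, -0.6, -0.4]
width: 0.0341
gripper_force: 30.0
```

Request:
{"api": "steer_hand", "payload": {
  "steps": {"dx":[0.0338, 0.0338, 0.0338, 0.0338, 0.0338], "dy":[0.0057, 0.0057, 0.0057, 0.0057, 0.0057], "dz":[0, 0, 0, 0, 0], "turn":[0, 0, 0, 0, 0]}
}}

```text
clock: 13.97
position: [0.5489, -0.0571, 0.1623]
ee_rot: [0.0, 0.622, 0.783, 0.0]
contact_force: [0.6, -0.4, -0.2]
width: 0.0345
gripper_force: 30.0
```

Request:
{"api": "steer_hand", "payload": {
  "steps": {"dx":[0.0338, 0.0338, 0.0338, 0, 0], "dy":[0.0057, 0.0057, 0.0057, 0, 0], "dz":[0, 0, 0, 0, 0], "turn":[0, 0, 0, 0, 0]}
}}

```text
clock: 14.38
position: [0.5425, 0.0458, 0.1622]
ee_rot: [0.0, 0.62, 0.785, 0.0]
contact_force: [1.2, -0.5, -0.4]
width: 0.0344
gripper_force: 30.0
```

Request:
{"api": "steer_hand", "payload": {
  "steps": {"dx":[0, 0, 0, 0, 0], "dy":[0, 0, 0, 0, 0], "dz":[0.025, 0.015, 0.005, 0, 0], "turn":[0, 0, 0, 0, 0]}
}}

```text
clock: 14.8
position: [0.5434, 0.0432, 0.1171]
ee_rot: [0.0, 0.622, 0.783, 0.0]
contact_force: [-0.1, -0.2, -1.1]
width: 0.034
gripper_force: 30.0
```

```bash
python3 - <<'E'
from go import *
grab('wrist','w10.png');D[10]=d=np.load('pics/w10.npz');h=hsv(10)
HE=np.array(manip.get_image('wrist')['hand_eye'])
x,s=blob(10,(h[...,2]<90)&(h[...,1]>150),319,255,45);print(x,s)
v=HE[:3,:3]@np.linalg.solve(d['K'],[*x,1.]);o=HE[:3,3];print('stone in tool',(o+v*(.018-o[2])/v[2]).round(4))
tool(.543,.0438)
E
```

```text
[317.97110175 257.243528  ] [ 287  222   63   69 3322]
stone in tool [-0.0001 -0.0006  0.018 ]
pos [0.5439 0.0436 0.1178] spread [0.0001 0.0003 0.    ] yaw_y 13.16 d_tool [ 0.0004 -0.0008 -0.    ]
```

Request:
{"api": "steer_hand", "payload": {
  "steps": {"dx":[0.0008, 0, 0, 0, 0], "dy":[-0.0008, 0, 0, 0, 0], "dz":[0.008, 0.005, 0.003, 0, 0], "turn":[0, 0, 0, 0, 0]}
}}

```text
clock: 15.47
position: [0.5418, 0.0448, 0.1003]
ee_rot: [-0.0, 0.621, 0.784, -0.0]
contact_force: [-0.7, 0.2, 0.1]
width: 0.0343
gripper_force: 30.0
```

Request:
{"api": "steer_hand", "payload": {
  "steps": {"dx":[0, 0, 0, 0, 0], "dy":[0, 0, 0, 0, 0], "dz":[0.002, 0.001, 0.001, 0, 0], "turn":[0, 0, 0, 0, 0]}
}}

```text
clock: 15.88
position: [0.5422, 0.0447, 0.0974]
ee_rot: [0.0, 0.621, 0.784, 0.0]
contact_force: [-0.6, -0.1, 4.3]
width: 0.0342
gripper_force: 30.3
```

Request:
{"api": "steer_hand", "payload": {
  "steps": {"dx":[0, 0, 0], "dy":[0, 0, 0], "dz":[0.001, 0, 0], "turn":[0, 0, 0]}
}}

```text
clock: 16.13
position: [0.5424, 0.0446, 0.097]
ee_rot: [0.001, 0.621, 0.784, 0.0]
contact_force: [-1.6, 0.1, 9.4]
width: 0.0343
gripper_force: 30.7
```

Contact came about 3 mm early, so the edge is on the rim. I'll raise slightly, recentre and lower again.

Request:
{"api": "steer_hand", "payload": {
  "steps": {"dx":[0, -0.0008, 0, 0], "dy":[0, 0.0008, 0, 0], "dz":[-0.003, 0, 0, 0], "turn":[0, 0, 0, 0]}
}}

```text
clock: 16.47
position: [0.5429, 0.0441, 0.0985]
ee_rot: [-0.0, 0.621, 0.784, -0.0]
contact_force: [-1.2, -0.5, -0.6]
width: 0.0342
gripper_force: 29.9
```

Request:
{"api": "steer_hand", "payload": {
  "steps": {"dx":[0, 0, 0, 0], "dy":[0, 0, 0, 0], "dz":[0.002, 0.001, 0, 0], "turn":[0, 0, 0, 0]}
}}

```text
clock: 16.8
position: [0.5432, 0.0442, 0.0955]
ee_rot: [-0.0, 0.621, 0.784, 0.0]
contact_force: [1.1, -0.5, -0.2]
width: 0.0343
gripper_force: 29.9
```

Request:
{"api": "steer_hand", "payload": {
  "steps": {"dx":[0, 0, 0], "dy":[0, 0, 0], "dz":[0.001, 0, 0], "turn":[0, 0, 0]}
}}

```text
clock: 17.05
position: [0.5432, 0.0442, 0.0948]
ee_rot: [0.0, 0.621, 0.784, 0.0]
contact_force: [0.9, 0.5, -0.8]
width: 0.0346
gripper_force: 29.9
```

Request:
{"api": "steer_hand", "payload": {
  "steps": {"dx":[0, 0, 0], "dy":[0, 0, 0], "dz":[0.001, 0, 0], "turn":[0, 0, 0]}
}}

```text
clock: 17.3
position: [0.5432, 0.0441, 0.0942]
ee_rot: [0.0, 0.621, 0.784, 0.0]
contact_force: [0.3, -0.1, 2.7]
width: 0.0342
gripper_force: 30.3
```

Request:
{"api": "steer_hand", "payload": {
  "steps": {"dx":[0, 0, 0, 0], "dy":[0, 0, 0, 0], "dz":[0, 0, 0, 0], "turn":[0, 0, 0, 0]},
  "finger_gap": 0.048
}}

```text
clock: 17.63
position: [0.5426, 0.0441, 0.0935]
ee_rot: [-0.0, 0.621, 0.784, -0.0]
contact_force: [0.3, -0.4, -0.2]
width: 0.0482
gripper_force: 0.0
```

Request:
{"api": "steer_hand", "payload": {
  "steps": {"dx":[0, 0, 0, 0, 0], "dy":[0, 0, 0, 0, 0], "dz":[-0.01, -0.02, -0.03, -0.03, 0], "turn":[0, 0, 0, 0, 0]}
}}

```text
clock: 18.05
position: [0.5467, 0.044, 0.1904]
ee_rot: [0.005, 0.621, 0.784, 0.004]
contact_force: [1.6, 0.1, 0.7]
width: 0.0479
gripper_force: 0.0
```

Request:
{"api": "steer_hand", "payload": {
  "steps": {"dx":[-0.0315, -0.0315, 0, 0, 0], "dy":[-0.0145, -0.0145, 0, 0, 0], "dz":[0, 0, 0, 0, 0], "turn":[0, 0, 0, 0, 0]}
}}

```text
clock: 18.47
position: [0.5291, -0.0237, 0.184]
ee_rot: [-0.0, 0.622, 0.783, 0.0]
contact_force: [0.7, 0.7, -0.7]
width: 0.0478
gripper_force: 0.0
```

```bash
python3 - <<'E'
from go import *
grab('wrist','w11.png');grab('side','s11.png')
tool(.5292,-.0232)
a=cv2.imread('pics/w11.png')[0:400,150:490]
b=cv2.resize(cv2.imread('pics/s11.png')[150:250,230:340],None,fx=4,fy=4)
c=np.zeros((400,780,3),np.uint8);c[:,:340]=a;c[:,340:]=b;cv2.imwrite('pics/m11.png',c)
E
```

```text
pos [ 0.5292 -0.023   0.1838] spread [0.     0.0001 0.0001] yaw_y 13.25 d_tool [-0.0002 -0.0001 -0.    ]
```

View pics/m11.png

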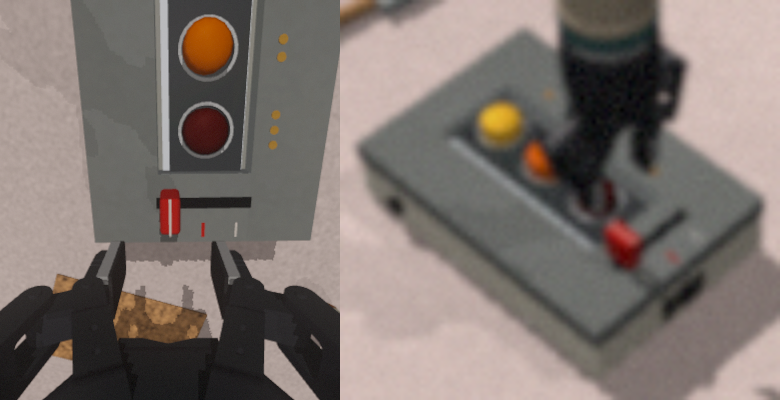

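Both stones sit flat within their rings; the grip at crop (170,212) is directly ahead between the fingers. Lowering to pinch it along its travel.

Request:
{"api": "steer_hand", "payload": {
  "steps": {"dx":[0, 0, 0, 0, 0], "dy":[0, 0, 0, 0, 0], "dz":[0.03, 0.025, 0.015, 0.008, 0], "turn":[0, 0, 0, 0, 0]},
  "finger_gap": 0.044
}}

```text
clock: 19.13
position: [0.528, -0.0231, 0.104]
ee_rot: [-0.002, 0.621, 0.784, -0.001]
contact_force: [-0.0, 0.2, -0.8]
width: 0.0438
gripper_force: 0.0
```

Request:
{"api": "steer_hand", "payload": {
  "steps": {"dx":[0, 0, 0], "dy":[0, 0, 0], "dz":[0, 0, 0], "turn":[0, 0, 0]}
}}

```text
clock: 19.38
position: [0.5301, -0.0239, 0.107]
ee_rot: [0.001, 0.621, 0.784, 0.001]
contact_force: [0.1, -0.4, -0.5]
width: 0.0442
gripper_force: 0.0
```

Request:
{"api": "steer_hand", "payload": {
  "steps": {"dx":[0, 0, 0, 0, 0], "dy":[0, 0, 0, 0, 0], "dz":[0, 0, 0, 0, 0], "turn":[0, 0, 0, 0, 0]},
  "finger_gap": 0.01,
  "squeeze": 50
}}

```text
clock: 19.8
position: [0.5305, -0.0237, 0.1068]
ee_rot: [0.001, 0.621, 0.784, 0.001]
contact_force: [3.2, 1.4, 4.3]
width: 0.0146
gripper_force: 51.6
```

Request:
{"api": "steer_hand", "payload": {
  "steps": {"dx":[0, 0, 0, 0, 0], "dy":[0.003, 0.005, 0.005, 0.005, 0], "dz":[0, 0, 0, 0, 0], "turn":[0, 0, 0, 0, 0]}
}}

```text
clock: 20.22
position: [0.5448, -0.0202, 0.1067]
ee_rot: [-0.001, 0.621, 0.784, -0.002]
contact_force: [-6.0, -0.9, 12.6]
width: 0.0149
gripper_force: 52.7
```

Request:
{"api": "steer_hand", "payload": {
  "steps": {"dx":[0, 0, 0, 0, 0], "dy":[0.005, 0.004, 0.002, 0, 0], "dz":[0, 0, 0, 0, 0], "turn":[0, 0, 0, 0, 0]}
}}

```text
clock: 20.63
position: [0.5539, -0.0179, 0.1067]
ee_rot: [-0.002, 0.621, 0.784, -0.003]
contact_force: [-8.3, -1.1, 13.7]
width: 0.0148
gripper_force: 52.8
```

```bash
python3 - <<'E'
from go import *
tool(.5652-.2284*.002,-.03)
grab('wrist','w12.png');grab('side','s12.png');grab('scene','c12.png')
b=cv2.resize(cv2.imread('pics/s12.png')[160:230,250:330],None,fx=5,fy=5)
a=cv2.imread('pics/w12.png')[130:400,160:480]
e=cv2.resize(cv2.imread('pics/c12.png')[155:215,295:375],None,fx=5,fy=5)
c=np.zeros((600,800,3),np.uint8);c[:300,:400]=b[:300];c[:300,400:]=e;c[300:570,:320]=a;cv2.imwrite('pics/m12.png',c)
# grip from both fixed views, before/after
for f0,sd in (('s11','s12'),):
    pass
R={}
for f,(u,v) in dict(s11=(300,211),s12=(308,205),scene0=(308,181),c12=(312,188)).items():
    d=np.load(f'pics/{f}.npz');h=cv2.cvtColor(d['img'],cv2.COLOR_RGB2HSV).astype(int);D[f]=d
    try: x,s=blob(f,((h[...,0]<6)|(h[...,0]>174))&(h[...,1]>170)&(h[...,2]>60),u,v,12);print(f,x,s)
    except Exception as e: print(f,'none')
E
```

```text
pos [ 0.5539 -0.0179  0.1067] spread [0.0001 0.     0.    ] yaw_y 13.26 d_tool [-0.0142  0.0078 -0.0001]
s11 [300.24390244 211.85365854] [297 208   8   9  41]
s12 [307.66666667 209.41666667] [307 207   3   6  12]
scene0 [308.40909091 178.95454545] [304 177   9   5  22]
c12 [307.66666667 185.33333333] [307 185   2   2   3]
```

View pics/m12.png

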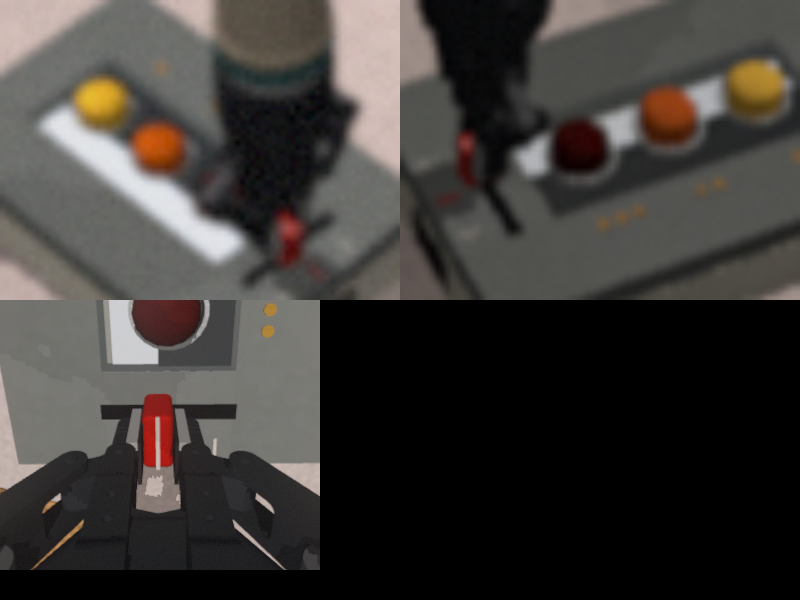

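The fingers hold the grip and the panel is lit to just short of the stones' middle: the blade edge is at (158,340), the stone centre at (168,310), about 5 mm short. I'll push about 5.5 mm more.

Request:
{"api": "steer_hand", "payload": {
  "steps": {"dx":[0, 0, 0, 0, 0], "dy":[0.003, 0.003, 0, 0, 0], "dz":[0, 0, 0, 0, 0], "turn":[0, 0, 0, 0, 0]}
}}

```text
clock: 21.35
position: [0.5592, -0.0166, 0.1067]
ee_rot: [-0.003, 0.621, 0.784, -0.003]
contact_force: [-8.6, -2.4, 14.1]
width: 0.0149
gripper_force: 52.9
```

```bash
python3 - <<'E'
from go import *
tool(.5652,-.03)
grab('wrist','w13.png');D[13]=np.load('pics/w13.npz');h=hsv(13)
V=h[...,2]
for r in (480-0,485,490): pass
rows=V[130+60:130+68,250:410].mean(0)
print(rows.astype(int).tolist())
# pocket3 along-x image column: ring outline / dark stone
x,s=blob(13,(h[...,2]<95)&(h[...,1]>140)&((h[...,0]<10)|(h[...,0]>170)),325,140,45);print('stone',x,s)
E
```

```text
pos [ 0.5592 -0.0167  0.1067] spread [0.0001 0.     0.    ] yaw_y 13.26 d_tool [-0.0144  0.0028 -0.    ]
[115, 105, 95, 93, 93, 93, 94, 94, 95, 110, 116, 115, 116, 116, 143, 157, 157, 155, 155, 156, 155, 155, 155, 155, 156, 156, 155, 156, 155, 155, 155, 155, 155, 155, 156, 155, 155, 155, 155, 155, 155, 155, 156, 156, 156, 156, 155, 155, 155, 155, 155, 155, 155, 153, 151, 152, 151, 152, 151, 151, 151, 151, 152, 151, 151, 151, 151, 141, 105, 75, 74, 74, 75, 75, 74, 73, 74, 74, 74, 74, 73, 73, 74, 74, 75, 74, 74, 74, 74, 74, 74, 74, 74, 73, 74, 73, 74, 74, 73, 73, 73, 73, 73, 73, 73, 72, 73, 73, 73, 73, 73, 73, 73, 73, 73, 72, 73, 72, 74, 73, 72, 74, 74, 74, 74, 73, 74, 73, 74, 74, 73, 74, 82, 95, 99, 99, 99, 112, 119, 120, 120, 120, 120, 120, 119, 119, 119, 119, 119, 120, 120, 120, 121, 120, 120, 119, 120, 120, 120, 120]
stone [330.90556492 135.05480607] [ 309  111   40   54 1186]
```

```bash
python3 - <<'E'
from go import *
h=hsv if 0 else None
D[13]=np.load('pics/w13.npz');H=hsv(13)
ux=np.array([np.cos(np.radians(13.35)),np.sin(np.radians(13.35))]);p2=np.array([.5293,.1022])
# white index inside the red grip
for r in range(232,290,8):
    w=[c for c in range(295,345) if H[r,c,1]<110 and H[r,c,2]>110];red=[c for c in range(290,345) if (H[r,c,0]<8 or H[r,c,0]>172) and H[r,c,1]>150]
    if w and red: print(r,min(red),max(red),w, [((plane(D[13],np.mean(w),r,.106)[:2]-p2)@ux).round(4)])
e=plane(D[13],317.8,194,.062)[:2];print('edge x',(e-p2)@ux)
for l,c in (('left',263.8),('right',382)): print(l,(plane(D[13],c,194,.07)[:2]-p2)@ux)
E
```

```text
232 305 331 [295, 296, 297, 298, 299, 300, 301, 302, 303, 333, 334, 335, 336, 337, 338, 339, 340, 341, 342, 343, 344] [np.float64(0.0027)]
240 303 332 [295, 296, 297, 298, 299, 300, 336, 337, 338, 339, 340, 341, 342, 343] [np.float64(0.0027)]
248 302 333 [295, 296, 297, 298, 299, 315, 316, 317, 318, 319, 337, 338, 339, 340, 341, 342, 343, 344] [np.float64(0.0029)]
256 303 332 [295, 296, 297, 298, 315, 316, 317, 318, 319, 338, 339, 340, 341, 342, 343, 344] [np.float64(0.0032)]
264 303 332 [295, 296, 297, 315, 316, 317, 318, 319, 339, 340, 341, 342, 343, 344] [np.float64(0.0035)]
272 303 333 [295, 296, 316, 317, 318, 319, 339, 340, 341, 342, 343, 344] [np.float64(0.0049)]
280 303 332 [296, 316, 317, 318, 319] [np.float64(-0.0014)]
288 303 332 [316, 317, 318, 319] [np.float64(0.0007)]
edge x 0.0006095089340202343
left -0.031033586318692817
right 0.03825140392012092
```

The index and blade edge both lie within 1 mm of stand x = 0, and the TCP moved 29.6 mm, so the shutter is at half. Holding briefly, then handing in.

Request:
{"api": "steer_hand", "payload": {
  "steps": {"dx":[0, 0, 0, 0, 0], "dy":[0, 0, 0, 0, 0], "dz":[0, 0, 0, 0, 0], "turn":[0, 0, 0, 0, 0]}
}}

```text
clock: 21.97
position: [0.5591, -0.0167, 0.1067]
ee_rot: [-0.003, 0.621, 0.784, -0.003]
contact_force: [-9.6, -1.2, 14.9]
width: 0.0151
gripper_force: 52.9
```

Request:
{"api": "steer_hand", "payload": {
  "steps": {"dx":[0, 0, 0, 0], "dy":[0, 0, 0, 0], "dz":[0, 0, 0, 0], "turn":[0, 0, 0, 0]}
}}

```text
clock: 22.3
position: [0.5591, -0.0167, 0.1067]
ee_rot: [-0.003, 0.621, 0.784, -0.003]
contact_force: [-9.3, -2.5, 13.4]
width: 0.0145
gripper_force: 52.9
```

```bash
python3 -c "
from rig import manip
print(manip.sign_off())"
```

```text
the job is handed in; nothing more can be done
None
```

I handed the job in at 22.3 s, with the cognac and cherry flat in their pockets beside the master and the fingers still holding the shutter at about 30 mm, half travel; the sign-off returned no verdict.

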